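# Hang the dip basket over the wash pan and uncap the degreaser

## Task

Get ready to degrease the bearings: lift the wire dip basket by its black grip, hook it onto the bare end of the drain rail beside the pan, slide it along the rail up to the stop collar so that it hangs over the wash pan, and let go of it. Then open the square degreaser bottle: press its push-and-turn cap fully down, twist it anticlockwise until it comes free, and finish still holding the cap level in the gripper about 10 cm straight above where it sat; do not put it down or let go. Leave everything else on the bench where it is.

Things in the scene. Friction and masses are not known exactly. Their poses are not given: they have to be found in the camera images.
- basket: Steel wire dip basket with bearings in it, about 0.35 kg, standing upright on the bench; 62 (x) x 74 (y) mm, rim 42 mm high. Origin: centre of its underside, z up. A strap rises from its -x wall, cranked in to a hook over the basket's centre. Beyond +x there is nothing between rim and hook lip: the rail enters there. It balances upright on the rail.
- basket_hook (a point): Underside centre of the hook's top strip, (0, 0, 136) mm in the basket's frame; it rests on the rail when hung. The hook is an upside-down U, 20 mm wide in y: back at x = -13 to -10 mm, lip at x = +10 to +16 mm reaching down to z = 111 mm (basket's frame). Hook on: bring it from the -x side with the lip above the rail and the rim below it, then lower.
- basket_grip (a point): Centre of the black plastic grip above the hook, (0, 0, 175) mm in the basket's frame: 22 (x) x 24 (y) mm, upright from z = 150 to 200 mm.
- stand: Fixed drain rail and wash pan. Origin on the bench below mid-rail. Rail: steel bar 12 mm in diameter along the stand's y, axis 200 mm up (top 206 mm), between two 12 mm posts at y = -150 and +150 mm on 46 mm round feet. Aluminium pan, 150 (x) x 120 (y) x 35 mm high, under it from y = +12 to +132 mm. The bare end, clear of the pan, is y = -140 to 0 mm.
- collar_face (a point): On the rail's axis, in the face of the stop collar that looks to -y, (0, 98, 200) mm in the stand's frame. The collar is a steel ring on the rail, 26 mm diameter, 14 mm wide. The 20 mm wide hook touches it when the hook's centre is 10 mm short of this point (y = 88 mm).
- rail_clear (a point): Top of the rail in the middle of its bare end, (0, -60, 206) mm in the stand's frame.
- bottle: White square degreaser bottle, 84 x 84 mm, fixed upright in a steel pocket on a 130 x 130 mm plate bolted to the bench: it cannot move or turn. Origin at the bench under its centre, z up. Shoulder slopes from z = 124 to 152 mm; above it the neck, mouth at z = 182 mm.
- cap: Grey ribbed push-and-turn cap, 52 mm diameter, 29.5 mm high, 40 g, upright on the bottle's neck, z up. Origin: centre of its lower edge, 166 mm above the bench when locked; its x axis is then along the bottle's x. Locked it neither lifts nor turns. At least 5 mm down, it turns anticlockwise seen from above: free to lift from 0.80 rad on (0.95 to 1.25 best), end stop at 1.40 rad.
- cap_top (a point): Centre of the cap's lid, 29.5 mm above the cap's origin. Pressing meets a spring: 4 N at first, 12 N at the bottom stop 6.5 mm down. Keep it pressed while turning; then let up, it pops up a few mm and lifts straight off. Grip it round the skirt and press in the same grasp; fingertips 15 to 22 mm below the lid stay clear of the shoulder when pressed.
- spray_can: Bystander: spray can, 66 mm diameter, 190 mm high, origin under its centre.
- oil_bottle: Bystander: round oil bottle, 60 mm diameter, 150 mm high, origin under its centre.
- jar: Bystander: glass jar, 70 mm diameter, 75 mm high, origin under its centre.
- screwdriver: Bystander: screwdriver 150 mm long along its x, 26 mm high, lying on the bench, origin under its middle.
- wrench: Bystander: spanner 180 mm long along its x, 8 mm high, lying on the bench, origin under its middle.
- screw_box: Bystander: cardboard box, 90 (x) x 60 (y) x 45 mm high, origin under its centre.
- tape_measure: Bystander: tape measure, 70 (x) x 35 (y) x 65 mm high, origin under its centre.
There are look-alikes about, which are no part of the job. What is meant by the cap is not orange or pink, and is the smaller of those in its own colour.

How it is judged:
By the outcome, as a careful person would: the job done as asked, in the order asked, and still so for the second after the job is handed in, while the arm keeps its last pose, push and grip.
It also fails if it takes over 56 s, if anything falls off the work surface, if the arm or the gripper's body presses on something with over 40 N, if the wrist force passes 120 N, or if a joint passes its speed limit or range.

## Robot

A 7-joint arm with a two-finger parallel gripper is mounted at the origin on the work surface. World frame = base frame: x ahead of the robot, y to its left, z up, the work surface at z = 0. Lengths are in m, angles in rad, forces in N, time in s.
With the tool pointing down it reaches from about 0.35 to 0.9 m from the base axis. Payload 8.1 kg.
Tool frame: the origin (TCP) lies on the front face of the gripper's body, between the roots of the fingers; the fingertips stand 66 mm ahead of it and the grasp point (between the pads) lies 47 mm ahead of it (arm.finger_overhang is the distance from the TCP to the fingertips, in m); z points along the fingers, y is the line along which they close (so a half turn about z gives the same grasp; the last joint's range is limited). The gripper opens to 92 mm and grips with 3 to 60 N. Pads are 19 mm wide; open, the fingers measure 130 mm over their backs; the gripper's body (75 mm by 190 mm) begins 47 mm behind the grasp point.
Start: joints at [-1.256, 0.434, 0.025, 1.573, -0.012, 1.134, -0.075], TCP at [0.254, 0.571, 0.292] pointing down, gripper open.
Joint ranges: [-2.62, 2.62], [-0.44, 2.09], [-1.27, 1.32], [0.08, 2.57], [-1.32, 4.46], [0.12, 2], [-2.74, 2.74]. Speed limits (rad/s): [2.22, 2.22, 3.01, 3.01, 3.14, 3.14, 3.14].

## Interface

Orientations are given as a rotation vector (axis times angle).
In Python, from cell import readout, cams, workorder, spotter, arm gives the robot as it stands.
- The arm moves only by the shell command python3 -m creep [FORCE], which reads ROWS from standard input. ROWS is 1 to 10 rows, parted by a bar, with the numbers parted by spaces; each row has 5 numbers: dx, dy, dz in m, then a turn about the tool's z in rad, then the opening from 0.0 (shut) to 1.0 (fully open); each row shifts and turns the commanded pose from where the row before left it, along the tool's axes as they then stand; what a row does not reach is not made up. A row lasts 1/10 s, in which the tool goes at most 0.05 m and 0.15 rad, less where a joint would pass 70% of its speed; a pose out of reach is approached as far as the arm can. The fingers move at their own pace and stop on an object; FORCE is the grip in N (left out, the last holds). Time passes only in rows, so rows that do not move let the fingers close. It prints the time, the measured TCP pose, the force, the opening and the grip force at its end. Input that does not fit is refused with a message, and nothing moves.
- readout.observe(): the state, without advancing time (a new reading comes with each control period).
- cams.get_image(name): name is "scene" or "top"; returns a dict with "image" (420x560x3 uint8, blue, green, red), "fx", "fy", "cx", "cy" (pixels), "cam_to_world" (4x4, takes a point from camera to world coordinates). Camera axes: x right, y down, z forward; pixel columns grow to the right and rows downward; lengths in m; the calibration is good to about 2 mm. A picture is of the moment at which its call begins. There is no depth.
- workorder.sign_off(): hands the job in; it is judged then, once.
Trained networks look in a picture, given as the dict that the camera call returned (one of the last four; its "shot" number tells which), for a name from the list of things; names that differ only in an ending like _2 or _b are one class to them, and where a whole thing is asked for, a point or a joint stands for the part that bears it (a point fixed in the world has none). Each returns a list of dicts, best first, with "score" (0 to 1); they miss things now and then, are a little off and sometimes report something else, mostly with a low value. They report only what shows in the picture. A call takes as long as a camera call. They do not tell look-alikes from the thing itself.
- spotter.boxes_of(picture, name): "centre" ([x, y, z] in m, in the coordinates of the camera as it stood for that picture, good to about 4 mm: the middle of the surface that is visible of it).
The state is a dict: "clock": time; "joints": joint angles; "dq": joint speeds; "joint_efforts": joint torques, N m; "position": TCP position; "ee_rot": TCP orientation; "force": force on the tool from outside, world axes, zero at the start; "ft_torque": the same for the moment, N m; "width": opening from 0.0 (shut) to 1.0 (fully open); "gripper_force": force on a finger pad.
Only numpy, scipy, OpenCV 4.12 (cv2) and the standard library are available. Lean on these libraries where they do the work, as an engineer would, in place of code of your own. Each camera call takes 0.05 s, during which the arm holds its last target. There are 200 camera calls.

## Working session

There is one attempt and no reset: what is moved stays moved. The work goes in short steps, Python scripts to look and compute and a shell command to move; the robot and the scene stay as the last step left them, time stands still between calls to the robot, and variables do not carry over. Pictures are saved under pics/ and viewed, at most 10 in all, crops included, and the job is handed in when it is done.

```bash
ls; mkdir -p pics; cat > h.py <<'E'
import numpy as np, cv2
from cell import readout, cams, workorder, spotter, arm
def world(pic,c):
    return (np.array(pic["cam_to_world"])@np.r_[c,1])[:3]
def pix(pic,w):
    c=np.linalg.inv(np.array(pic["cam_to_world"]))@np.r_[w,1]
    return np.array([pic["fx"]*c[0]/c[2]+pic["cx"],pic["fy"]*c[1]/c[2]+pic["cy"]])
def ray(pic,u,v):
    T=np.array(pic["cam_to_world"]); d=T[:3,:3]@np.array([(u-pic["cx"])/pic["fx"],(v-pic["cy"])/pic["fy"],1]); return T[:3,3],d/np.linalg.norm(d)
def atz(pic,u,v,z):
    o,d=ray(pic,u,v); return o+d*(z-o[2])/d[2]
def tri(p1,a,p2,b):
    o1,d1=ray(p1,*a);o2,d2=ray(p2,*b)
    s=np.linalg.lstsq(np.c_[d1,-d2],o2-o1,rcond=None)[0]
    x,y=o1+s[0]*d1,o2+s[1]*d2
    return (x+y)/2,np.linalg.norm(x-y)
E
python3 - <<'E'
from h import *
np.set_printoptions(precision=3,suppress=True)
P={}
for n in("scene","top"):
    P[n]=cams.get_image(n); cv2.imwrite(f"pics/{n}1.png",P[n]["image"])
    print(n,P[n]["fx"],np.array(P[n]["cam_to_world"])[:3,3])
for k in["basket","basket_hook","basket_grip","stand","collar_face","bottle","cap","cap_top"]:
    for n in P:
        for d in spotter.boxes_of(P[n],k)[:5]:
            w=world(P[n],d["centre"]); print(k,n,round(d["score"],2),w,pix(P[n],w).round(0))
s=readout.observe();print(s["position"],s["ee_rot"],s["clock"])
E
```

```text
pics
scene 462.2336325713753 [1.178 0.442 0.789]
top 533.4944631804981 [ 0.426 -0.021  1.301]
basket scene 0.65 [ 0.475 -0.023  0.042] [296. 218.]
basket scene 0.63 [ 0.378 -0.229  0.035] [256. 171.]
basket top 0.81 [ 0.475 -0.032  0.047] [280. 246.]
basket_hook scene 0.89 [ 0.479 -0.022  0.043] [295. 219.]
basket_hook scene 0.29 [0.574 0.316 0.012] [403. 324.]
basket_hook top 0.57 [ 0.471 -0.025  0.044] [277. 247.]
basket_grip scene 0.8 [ 0.479 -0.022  0.039] [295. 220.]
basket_grip top 0.83 [ 0.475 -0.025  0.04 ] [277. 246.]
stand scene 0.67 [0.572 0.317 0.011] [404. 324.]
stand top 0.8 [0.57  0.309 0.004] [141. 208.]
collar_face scene 0.64 [ 0.48  -0.025  0.039] [294. 220.]
collar_face scene 0.58 [0.571 0.317 0.009] [403. 324.]
collar_face top 0.73 [0.572 0.315 0.007] [138. 207.]
bottle scene 0.63 [ 0.625 -0.22   0.062] [193. 210.]
bottle top 0.56 [ 0.574 -0.221  0.058] [361. 203.]
bottle top 0.48 [0.568 0.312 0.004] [139. 209.]
cap scene 0.9 [ 0.632 -0.089  0.042] [233. 242.]
cap scene 0.87 [ 0.602 -0.235  0.195] [190. 158.]
cap scene 0.58 [ 0.625 -0.376  0.031] [151. 195.]
cap top 0.94 [ 0.485 -0.38   0.038] [427. 241.]
cap top 0.91 [ 0.624 -0.094  0.042] [306. 183.]
cap top 0.69 [ 0.611 -0.381  0.028] [425. 189.]
cap top 0.59 [ 0.595 -0.246  0.198] [383. 185.]
cap_top scene 0.93 [ 0.619 -0.376  0.033] [153. 193.]
cap_top scene 0.64 [ 0.636 -0.097  0.044] [229. 240.]
cap_top scene 0.62 [ 0.601 -0.236  0.191] [190. 159.]
cap_top top 0.95 [ 0.61  -0.382  0.029] [425. 189.]
cap_top top 0.83 [ 0.592 -0.243  0.198] [382. 187.]
cap_top top 0.68 [ 0.625 -0.089  0.044] [304. 183.]
cap_top top 0.63 [ 0.485 -0.378  0.036] [426. 241.]
[0.254 0.571 0.292] [0.652 3.073 0.   ] 0.9
```

```bash
python3 - <<'E'
import cv2
for n in("scene","top"):
    im=cv2.imread(f"pics/{n}1.png"); cv2.imwrite(f"pics/{n}1b.png",cv2.resize(im,(800,600),interpolation=cv2.INTER_CUBIC))
E
```

```text
(no output)
```

View pics/scene1b.png

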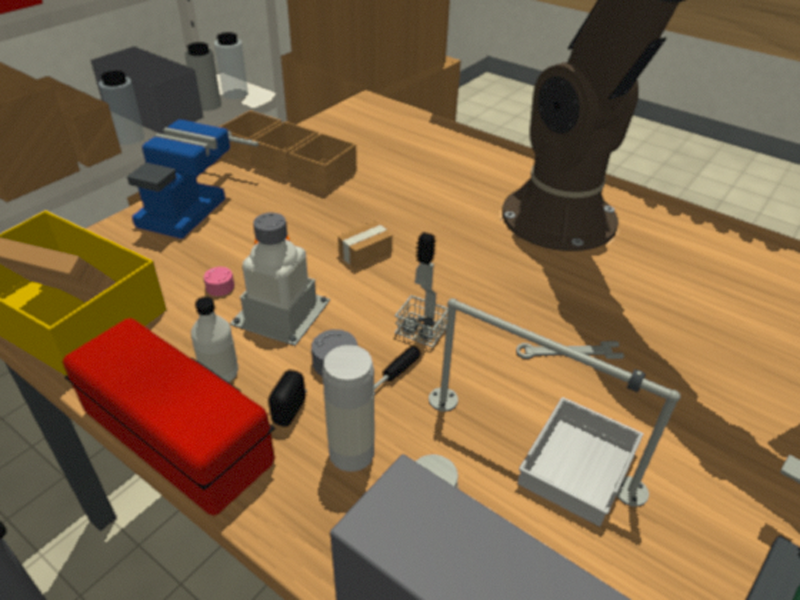

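View pics/top1b.png

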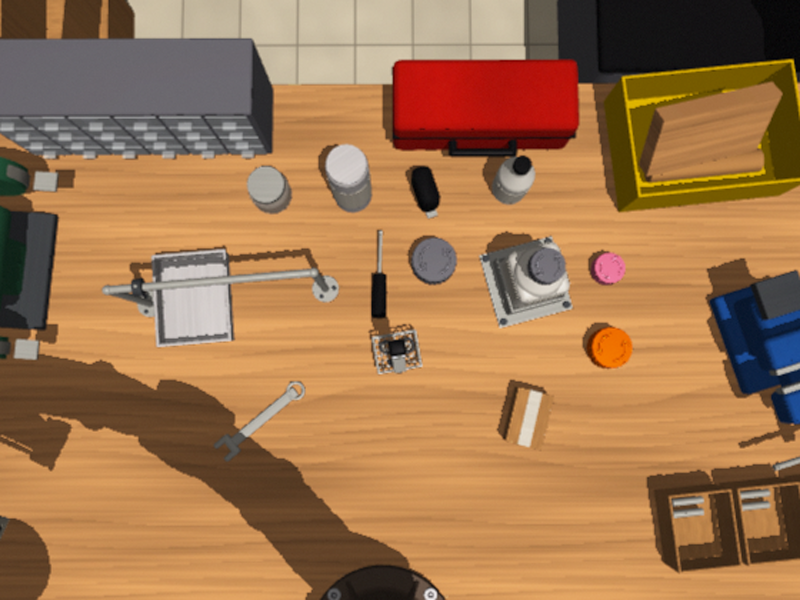

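The scene shows the basket's black grip at (298,173) of 560x420, rail ends at (316,214) and (472,277), collar at (445,266). The top view shows the grip at (278,244), rail from (73,203) to (220,190), collar at (97,200).

Cap candidates (top view, 560x420 px):
- grey cap on the bottle: (383,186)
- larger grey cap on the bench: (304,182)
- pink: (425,188)
- orange: (427,243)

The one I want is the smaller grey cap, on the square bottle. I'll check it in close crops.

```bash
cat > tile.py <<'E'
import cv2,numpy as np
def tile(im,x,y,w=80,h=60,s=5):
    t=cv2.resize(im[y:y+h,x:x+w],(w*s,h*s),interpolation=cv2.INTER_CUBIC)
    for i in range(0,w,10):
        cv2.line(t,(i*s,0),(i*s,6),(0,0,255),1); 
        if i%20==0: cv2.putText(t,str(x+i),(i*s,16),0,.35,(0,0,255),1)
    for j in range(0,h,10):
        cv2.line(t,(0,j*s),(6,j*s),(0,0,255),1)
        if j%20==0: cv2.putText(t,str(y+j),(8,j*s+5),0,.35,(0,0,255),1)
    return t
def grid(ts,f): cv2.imwrite(f,np.vstack([np.hstack(ts[:2]),np.hstack(ts[2:])]))
E
python3 - <<'E'
from tile import *
s=cv2.imread("pics/scene1.png");t=cv2.imread("pics/top1.png")
grid([tile(s,258,157,100,75,4),tile(t,250,222),tile(s,155,145,100,100*3//4,4)[:300],tile(t,335,165,80,60)],"pics/m1.png")
grid([tile(s,300,200,100,75,4),tile(s,400,235,100,75,4),tile(t,60,165,100,75,4),tile(t,150,165,100,75,4)],"pics/m2.png")
E
```

```text
(no output)
```

View pics/m1.png

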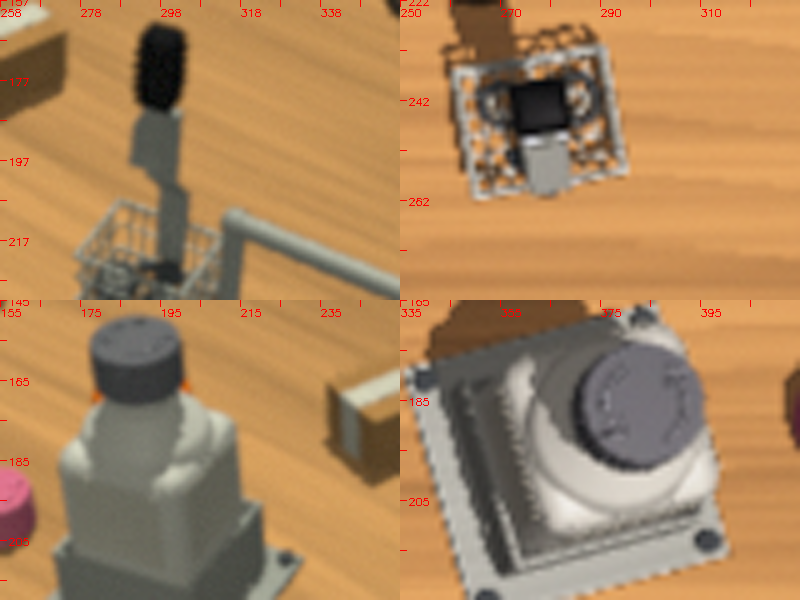

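View pics/m2.png

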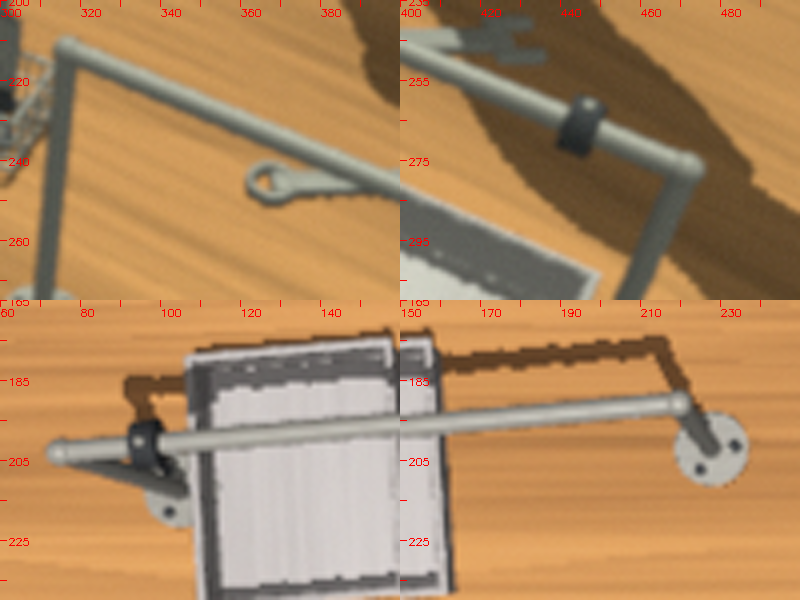

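The crops show the small grey cap seated on the square bottle's neck (lid centre scene (189,154), top (383,186)), so the choice stands. The grip (scene (298,174), top (278,243)), rail ends and collar are clearly visible. Next I triangulate them.

```bash
python3 - <<'E'
from h import *
from scipy.spatial.transform import Rotation as R
np.set_printoptions(precision=4,suppress=True)
S=cams.get_image("scene");T=cams.get_image("top")
Q={}
for n,a,b in[("griptop",(298.8,165),(278,243)),("railR",(316.3,211.3),(220.5,190.5)),("railL",(472.5,277),(74.5,203)),("collar",(445.5,266.3),(96.3,200.8)),("lid",(189.3,154),(383,186))]:
    Q[n],e=tri(S,a,T,b);print(n,Q[n],round(e,4))
r=Q["railL"]-Q["railR"];print("len",np.linalg.norm(r),"yaw",np.arctan2(-r[0],r[1]))
print("grip atz .2",atz(T,278,243,.2),"lid at .1955",atz(T,383,186,.1955),"grip scene mid",atz(S,298,173.75,.175))
c=[atz(T,250+(u-400)/5,222+v/5,.042) for u,v in[(452,68),(605,45),(628,175),(475,198)]]
print("rim",np.array(c),"mean",np.mean(c,0), [np.linalg.norm(c[i]-c[i-1]) for i in range(4)])
x=c[0]+c[1]-c[2]-c[3];y=c[0]+c[3]-c[1]-c[2];print("yaw",np.arctan2(x[1],x[0]),np.arctan2(-y[0],y[1]))
s=readout.observe();print(R.from_rotvec(s["ee_rot"]).as_matrix(),s["clock"],s["width"])
E
```

```text
griptop [ 0.4743 -0.025   0.1978] 0.0019
railR [0.5839 0.0945 0.2006] 0.0023
railL [0.5594 0.3972 0.2   ] 0.0009
collar [0.564  0.3518 0.1998] 0.0001
lid [ 0.593  -0.2457  0.1958] 0.001
len 0.3037445006717789 yaw 0.08072889050531348
grip atz .2 [ 0.4748 -0.0258  0.2   ] lid at .1955 [ 0.5934 -0.2462  0.1955] grip scene mid [ 0.4755 -0.0238  0.175 ]
rim [[ 0.4993  0.0151  0.042 ]
 [ 0.5099 -0.0573  0.042 ]
 [ 0.4486 -0.0677  0.042 ]
 [ 0.4381  0.0043  0.042 ]] mean [ 0.474  -0.0264  0.042 ] [np.float64(0.06217334793766214), np.float64(0.0731473192199683), np.float64(0.06221846217393148), np.float64(0.07280202354914501)]
yaw 0.1710210942300139 0.14511510135773498
[[-0.9139  0.4059  0.    ]
 [ 0.4059  0.9139  0.0001]
 [-0.      0.0001 -1.    ]] 1.0 1.002036722003275
```

```bash
cat >> h.py <<'E'
from scipy.spatial.transform import Rotation as R
def plan(x,y,z,yaw=None):
    s=readout.observe(); M=R.from_rotvec(s["ee_rot"]).as_matrix(); cur=np.arctan2(M[1,1],M[0,1])
    if yaw is None: yaw=cur
    turn=-(np.angle(np.exp(1j*(yaw-cur)))); c,sn=np.cos(yaw),np.sin(yaw)
    d=np.array([x,y,z])-s["position"]
    print("t",round(s["clock"],2),"pos",np.round(s["position"],4),"yaw",round(cur,4),"turn",round(turn,4),"then d",np.round([d@[-sn,c,0],d@[c,sn,0],-d[2]],4),"F",np.round(s["force"],1),"w",round(s["width"],3),"g",round(s["gripper_force"],1),"tiltz",np.round(M[:,2],3))
    print("q",np.round(s["joints"],2))
E
echo '0 0 -0.01 -0.144 1 | 0 0 -0.01 -0.144 1 | 0 0 -0.01 -0.144 1 | 0 0 -0.01 -0.144 1' | python3 -m creep 30
python3 -c "
from h import *
plan(.4745,-.025,.3,.158+np.pi/2)"
```

```text
clock: 1.4
position: [0.2536, 0.5712, 0.3327]
ee_rot: [-0.257, 3.131, -0.0]
force: [0.6, -0.2, -0.2]
width: 0.997
gripper_force: 0.0
t 1.4 pos [0.2536 0.5712 0.3327] yaw 1.7348 turn 0.006 then d [-0.1243 -0.6235  0.0327] F [ 0.6 -0.2 -0.2] w 0.997 g 0.0 tiltz [ 0.  0. -1.]
q [-1.17  0.41 -0.1   1.51  0.04  1.23  0.46]
```

```bash

echo '-0.008 -0.04 0 0 1 | -0.008 -0.04 0 0 1 | -0.008 -0.04 0 0 1 | -0.008 -0.04 0 0 1 | -0.008 -0.04 0 0 1 | -0.008 -0.04 0 0 1 | -0.008 -0.04 0 0 1 | -0.008 -0.04 0 0 1' | python3 -m creep
echo '-0.008 -0.04 0 0 1 | -0.008 -0.04 0 0 1 | -0.008 -0.04 0 0 1 | -0.008 -0.04 0 0 1 | -0.008 -0.04 0 0 1 | -0.008 -0.04 0 0 1 | -0.008 -0.04 0 0 1 | 0 0 0 0 1' | python3 -m creep
python3 -c "
from h import *
plan(.4745,-.025,.222,.158+np.pi/2)"
```

```text
clock: 2.2
position: [0.3676, 0.2637, 0.3325]
ee_rot: [-0.248, 3.131, 0.001]
force: [-0.9, -0.6, -0.5]
width: 1.003
gripper_force: 0.0
clock: 3.0
position: [0.4677, -0.0079, 0.3326]
ee_rot: [-0.236, 3.131, -0.003]
force: [-0.0, 0.3, -0.6]
width: 0.997
gripper_force: 0.0
t 3.0 pos [ 0.4677 -0.0079  0.3326] yaw 1.7212 turn -0.0076 then d [-0.004  -0.018   0.1106] F [-0.   0.3 -0.6] w 0.997 g 0.0 tiltz [ 0.002 -0.002 -1.   ]
q [-0.36  0.13  0.3   1.9  -0.04  1.11  1.67]
```

```bash

echo '-0.004 -0.018 0 -0.008 1 | 0 0 0.03 0 1 | 0 0 0.03 0 1 | 0 0 0.03 0 1 | 0 0 0.02 0 1 | 0 0 0 0 1' | python3 -m creep
python3 -c "
from h import *
plan(.4745,-.025,.222,.158+np.pi/2)
S=cams.get_image('scene');T=cams.get_image('top')
from tile import *
grid([tile(S['image'],258,137,100,75,4),tile(T['image'],240,202,100,75,4)]*2,'pics/m3.png')"
```

```text
clock: 3.6
position: [0.4718, -0.019, 0.2201]
ee_rot: [0.261, -3.126, -0.0]
force: [0.1, 0.3, 0.2]
width: 1.001
gripper_force: 0.0
t 3.6 pos [ 0.4718 -0.019   0.2201] yaw 1.7374 turn 0.0086 then d [-0.0017 -0.0064 -0.0019] F [0.1 0.3 0.2] w 1.001 g 0.0 tiltz [-0.005 -0.    -1.   ]
q [-0.31  0.27  0.29  2.04 -0.1   0.85  1.78]
```

View pics/m3.png

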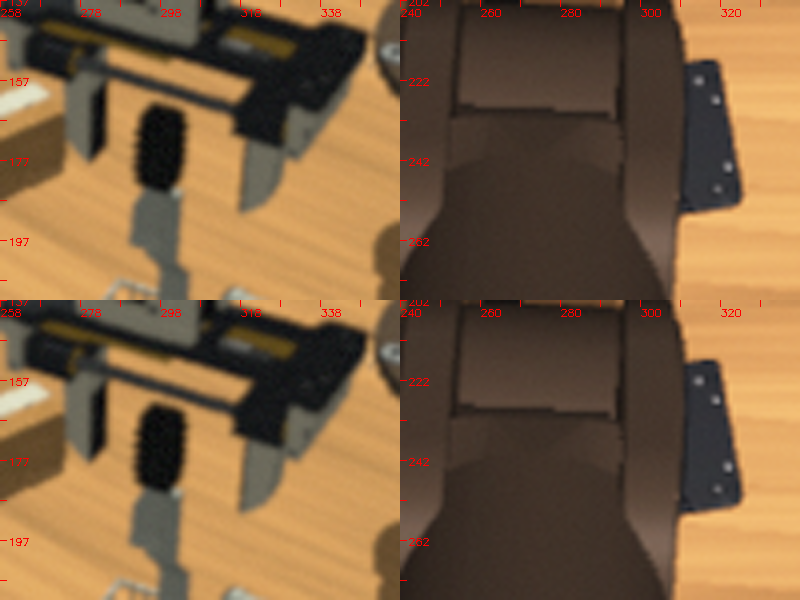

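The grip, at scene (298,173), stands between the two fingers at (281,165) and (322,180). I'll correct the few mm of offset and close.

```bash

echo '-0.001 -0.006 -0.001 0.008 1 | 0 0 0 0 0.8 | 0 0 0 0 0.5 | 0 0 0 0 0 | 0 0 0 0 0 | 0 0 0 0 0 | 0 0 0 0 0 | 0 0 0 0 0' | python3 -m creep 40
python3 -c "
from h import *
plan(.4745,-.025,.222,.158+np.pi/2)"
```

```text
clock: 4.5
position: [0.4754, -0.0252, 0.2232]
ee_rot: [0.248, -3.132, -0.0]
force: [-0.1, -0.4, 1.2]
width: 0.439
gripper_force: 0.0
t 4.5 pos [ 0.4754 -0.0252  0.2232] yaw 1.729 turn 0.0002 then d [0.0008 0.0004 0.0012] F [-0.1 -0.4  1.2] w 0.439 g 0.0 tiltz [-0.  0. -1.]
q [-0.3   0.27  0.3   2.03 -0.1   0.85  1.78]
```

```bash

echo '0 0 0 0 0 | 0 0 0 0 0 | 0 0 0 0 0 | 0 0 0 0 0' | python3 -m creep
echo '0 0 -0.005 0 0 | 0 0 -0.01 0 0 | 0 0 -0.02 0 0 | 0 0 0 0 0' | python3 -m creep
python3 -c "
from h import *
plan(.4745,-.025,.222,.158+np.pi/2)"
```

```text
clock: 4.9
position: [0.4754, -0.0253, 0.2232]
ee_rot: [-0.248, 3.132, 0.0]
force: [0.6, 0.4, 0.4]
width: 0.259
gripper_force: 40.0
clock: 5.3
position: [0.4766, -0.0254, 0.2606]
ee_rot: [-0.247, 3.128, 0.0]
force: [-0.1, -0.1, -3.2]
width: 0.26
gripper_force: 40.0
t 5.3 pos [ 0.4766 -0.0254  0.2606] yaw 1.7287 turn -0.0001 then d [0.002  0.0007 0.0386] F [-0.1 -0.1 -3.2] w 0.26 g 40.0 tiltz [ 0.004  0.    -1.   ]
q [-0.31  0.22  0.31  1.99 -0.08  0.94  1.76]
```

```bash

echo '0 0 -0.02 0 0 | 0 0 -0.025 0 0 | 0 0 -0.025 0.02 0 | 0 0 -0.015 0.028 0 | 0 0 0 0.028 0 | 0 0 0 0 0' | python3 -m creep
python3 -c "
from h import *
plan(.487,.179,.345,.081+np.pi/2)"
```

```text
clock: 5.9
position: [0.4751, -0.0252, 0.3425]
ee_rot: [0.128, -3.139, -0.0]
force: [0.3, 0.5, -3.0]
width: 0.259
gripper_force: 40.0
t 5.9 pos [ 0.4751 -0.0252  0.3425] yaw 1.6522 turn 0.0004 then d [-0.0284  0.2026 -0.0025] F [ 0.3  0.5 -3. ] w 0.259 g 40.0 tiltz [-0.  0. -1.]
q [-0.34  0.14  0.32  1.87 -0.05  1.14  1.65]
```

```bash

echo '-0.003 0.015 0 0 0 | -0.003 0.025 0 0 0 | -0.004 0.03 0 0 0 | -0.004 0.03 0 0 0 | -0.004 0.03 0 0 0 | -0.004 0.03 0 0 0 | -0.003 0.025 0 0 0 | -0.003 0.017 0 0 0 | 0 0 0 0 0 | 0 0 0 0 0' | python3 -m creep
python3 -c "
from h import *
plan(.5766,.1861,.345,.081+np.pi/2)
S=cams.get_image('scene');T=cams.get_image('top')
from tile import *
grid([tile(S['image'],280,130,160,120,5)[:, :400],tile(S['image'],360,130,80,120,5)],'pics/m4.png') if 0 else cv2.imwrite('pics/m4.png',tile(S['image'],270,110,160,120,5))"
```

```text
clock: 6.9
position: [0.4866, 0.1776, 0.3423]
ee_rot: [0.129, -3.138, 0.002]
force: [-0.2, -0.6, -3.7]
width: 0.259
gripper_force: 40.0
t 6.9 pos [0.4866 0.1776 0.3423] yaw 1.653 turn 0.0012 then d [-0.0904  0.0012 -0.0027] F [-0.2 -0.6 -3.7] w 0.259 g 40.0 tiltz [-0.001 -0.001 -1.   ]
q [-0.61  0.22  0.19  1.77 -0.04  1.16  1.25]
```

View pics/m4.png

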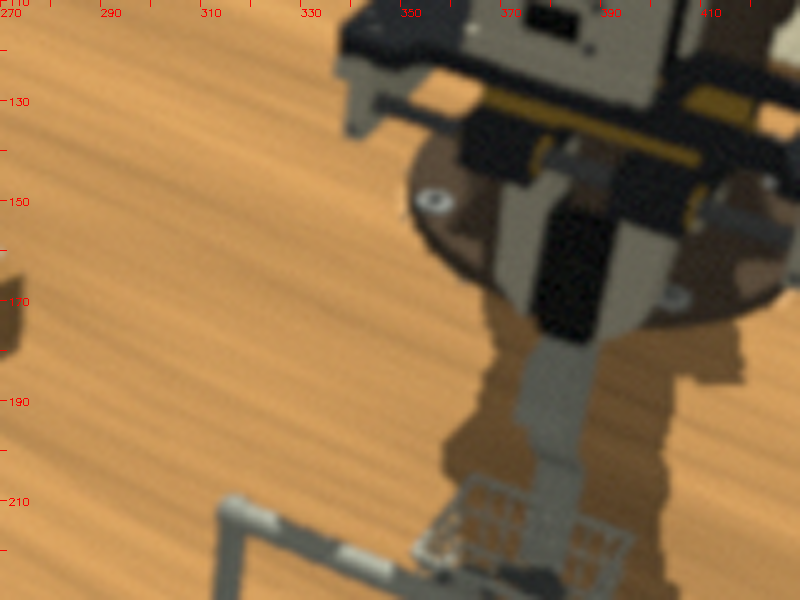

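The basket hangs square in the grasp, lip at about (375,190), with the rail in front of it at (315,210)–(355,228). Now I move it in over the rail.

```bash

echo '-0.012 0 -0.001 0 0 | -0.02 0.001 0 0 0 | -0.02 0 0 0 0 | -0.02 0 0 0 0 | -0.012 0 0 0 0 | -0.006 0 0 0 0 | 0 0 0 0 0 | 0 0 0 0 0' | python3 -m creep
python3 -c "
from h import *
plan(.5766,.1861,.2932,.081+np.pi/2)"
```

```text
clock: 7.8
position: [0.5758, 0.1866, 0.3442]
ee_rot: [0.129, -3.138, -0.0]
force: [-0.5, -0.4, -3.4]
width: 0.259
gripper_force: 40.0
t 7.8 pos [0.5758 0.1866 0.3442] yaw 1.6529 turn 0.0011 then d [-0.0008 -0.0005  0.051 ] F [-0.5 -0.4 -3.4] w 0.259 g 40.0 tiltz [-0.001 -0.    -1.   ]
q [-0.55  0.37  0.21  1.56 -0.08  1.23  1.33]
```

```bash

echo '-0.001 0 0.012 0.001 0 | 0 0 0.015 0 0 | 0 0 0.012 0 0 | 0 0 0.007 0 0 | 0 0 0 0 0' | python3 -m creep
echo '0 0 0.003 0 0 | 0 0 0 0 0 | 0 0 0 0 0' | python3 -m creep
echo '0 0 0.002 0 0 | 0 0 0 0 0 | 0 0 0 0 0' | python3 -m creep
python3 -c "
from h import *
plan(.5766,.1861,.2932,.081+np.pi/2)
S=cams.get_image('scene')
from tile import *
cv2.imwrite('pics/m5.png',tile(S['image'],310,130,160,120,5))"
```

```text
clock: 8.3
position: [0.5766, 0.1867, 0.2969]
ee_rot: [0.128, -3.137, 0.001]
force: [0.7, -0.3, -4.2]
width: 0.258
gripper_force: 40.0
clock: 8.6
position: [0.5775, 0.1869, 0.2957]
ee_rot: [-0.127, 3.138, 0.0]
force: [-0.1, -0.1, -3.8]
width: 0.26
gripper_force: 40.0
clock: 8.9
position: [0.5773, 0.1868, 0.2933]
ee_rot: [-0.127, 3.139, 0.0]
force: [-0.4, -0.2, -4.1]
width: 0.257
gripper_force: 40.0
t 8.9 pos [0.5773 0.1868 0.2933] yaw 1.6519 turn 0.0001 then d [ 0.0008 -0.0006  0.0001] F [-0.4 -0.2 -4.1] w 0.257 g 40.0 tiltz [ 0.  0. -1.]
q [-0.54  0.4   0.2   1.63 -0.09  1.12  1.33]
```

View pics/m5.png

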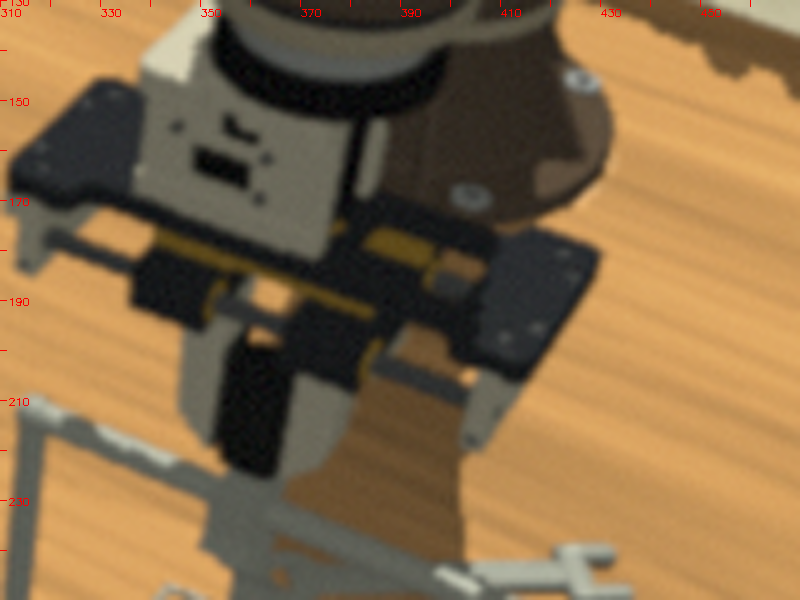

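The lip at (360,235) hangs in front of the rail, so the hook is over it. Next I lower to contact.

```bash

for i in 1 2 3; do echo '0 0 0.001 0 0 | 0 0 0 0 0' | python3 -m creep | egrep 'pos|^force'; done
```

```text
position: [0.5773, 0.1868, 0.2931]
force: [-2.8, -1.1, 3.8]
position: [0.5774, 0.1868, 0.293]
force: [-7.2, -2.7, 11.3]
position: [0.5774, 0.1867, 0.2929]
force: [-7.6, -1.6, 19.9]
```

```bash

echo '0 0 -0.002 0 0 | 0 0 0 0 0 | 0 0.01 0 0 0 | 0 0.02 0 0 0 | 0 0.02 0 0 0 | 0 0.02 0 0 0 | 0 0 0 0 0' | python3 -m creep
echo '0 0.02 0 0 0 | 0 0.02 0 0 0 | 0 0.015 0 0 0 | 0 0.008 0 0 0 | 0 0 0 0 0 | 0 0 0 0 0' | python3 -m creep
python3 -c "
from h import *
m=np.array([.5717,.2459])+.088*np.array([-.0806,.9967])
plan(*m,.2932,.081+np.pi/2)"
```

```text
clock: 10.25
position: [0.5723, 0.2595, 0.2931]
ee_rot: [-0.131, 3.136, 0.003]
force: [1.1, 4.1, 3.7]
width: 0.261
gripper_force: 40.0
clock: 10.85
position: [0.5676, 0.32, 0.2931]
ee_rot: [-0.127, 3.136, 0.001]
force: [1.3, -0.2, 4.4]
width: 0.26
gripper_force: 40.0
t 10.85 pos [0.5676 0.32   0.2931] yaw 1.6518 turn -0.0 then d [ 0.0019  0.0139 -0.0001] F [ 1.3 -0.2  4.4] w 0.26 g 40.0 tiltz [ 0.003  0.001 -1.   ]
q [-0.71  0.48  0.18  1.51 -0.09  1.16  1.13]
```

```bash

echo '0.001 0.005 0 0 0 | 0 0.004 0 0 0 | 0 0 0 0 0' | python3 -m creep| egrep 'pos|^force'
for i in 1 2 3 4; do echo '0 0.002 0 0 0 | 0 0 0 0 0' | python3 -m creep | egrep 'pos|^force'; done
```

```text
position: [0.5663, 0.327, 0.2931]
force: [1.9, -4.2, 7.5]
position: [0.5662, 0.3283, 0.2931]
force: [1.1, -6.3, 7.9]
position: [0.566, 0.3302, 0.2931]
force: [0.1, -6.2, 7.5]
position: [0.5659, 0.3322, 0.2931]
force: [-0.5, -7.2, 8.5]
position: [0.5658, 0.3342, 0.2931]
force: [1.8, -5.9, 7.3]
```

```bash

for i in 1 2 ; do echo '0 0.0015 0 0 0 | 0 0 0 0 0' | python3 -m creep | egrep 'pos|^force'; done
```

```text
position: [0.5658, 0.3344, 0.2931]
force: [0.0, -10.2, 9.7]
position: [0.5658, 0.3346, 0.2931]
force: [-0.5, -14.1, 10.6]
```

```bash

echo '0 -0.001 -0.001 0 0 | 0 0 0 0 0 | 0 0 0 0 0.35 | 0 0 0 0 0.5 | 0 0 0 0 0.8 | 0 0 0 0 1 | 0 0 0 0 1 | 0 0 0 0 1' | python3 -m creep
python3 -c "
from h import *
plan(.5658,.3346,.36)"
```

```text
clock: 13.15
position: [0.5639, 0.3385, 0.2932]
ee_rot: [0.128, -3.139, -0.0]
force: [-0.8, -0.1, 0.5]
width: 0.736
gripper_force: 0.0
t 13.15 pos [0.5639 0.3385 0.2932] yaw 1.6522 turn -0.0 then d [-0.0016 -0.004  -0.0668] F [-0.8 -0.1  0.5] w 0.736 g 0.0 tiltz [-0.  0. -1.]
q [-0.74  0.49  0.17  1.49 -0.09  1.17  1.11]
```

```bash

echo '0 -0.004 0 0 1 | 0 0 0 0 1 | 0 0 -0.02 0 1 | 0 0 -0.03 0 1 | 0 0 -0.03 0 1 | 0 0 0 0 1' | python3 -m creep
python3 -c "
from h import *
S=cams.get_image('scene');T=cams.get_image('top')
from tile import *
cv2.imwrite('pics/m6.png',tile(S['image'],370,190,133,100,6))
plan(.593,-.2457,.29,-22.5/57.3-.62)"
```

```text
clock: 13.75
position: [0.5657, 0.3347, 0.378]
ee_rot: [-0.126, 3.133, 0.006]
force: [0.3, 0.5, -0.0]
width: 0.996
gripper_force: 0.0
t 13.85 pos [0.5645 0.3342 0.3738] yaw 1.6517 turn 2.6643 then d [-0.2829  0.507   0.0838] F [ 0.4  0.1 -1.4] w 0.998 g 0.0 tiltz [ 0.001  0.001 -1.   ]
q [-0.74  0.44  0.19  1.38 -0.08  1.33  1.1 ]
```

View pics/m6.png

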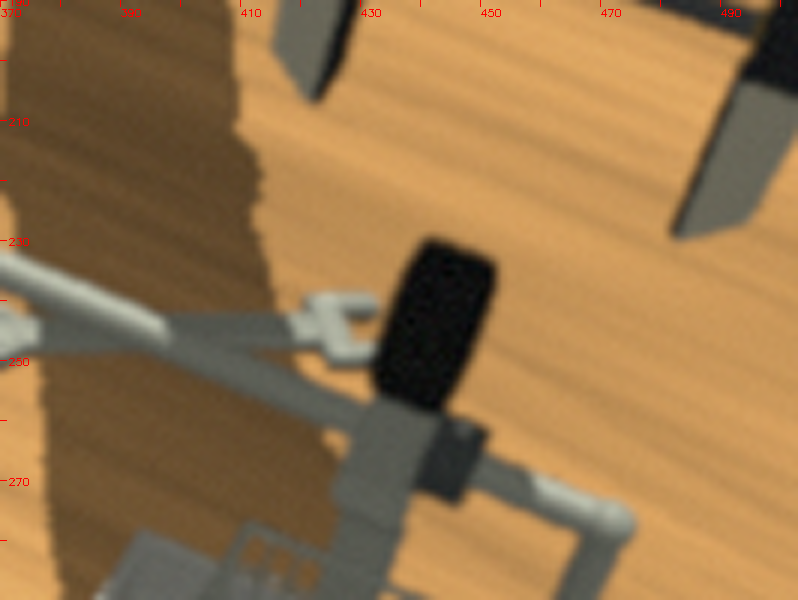

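The basket hangs on the rail with the hook against the collar (hook (432,268), collar (447,270)), and the gripper is clear. On to the cap, turning the tool first.

```bash

echo '0 0 0 0.145 1 | 0 0 0 0.145 1 | 0 0 0 0.145 1 | 0 0 0 0.145 1 | 0 0 0 0.145 1 | 0 0 0 0.145 1 | 0 0 0 0.145 1 | 0 0 0 0.145 1 | 0 0 0 0.145 1 | 0 0 0 0.145 1' | python3 -m creep 60
python3 -c "
from h import *
plan(.593,-.2457,.30)"
```

```text
clock: 14.85
position: [0.5639, 0.334, 0.3716]
ee_rot: [-1.993, -2.427, 0.004]
force: [0.3, 0.9, -0.5]
width: 1.002
gripper_force: 0.0
t 14.85 pos [0.5639 0.334  0.3716] yaw 0.1957 turn -0.0 then d [-0.5743 -0.0841  0.0716] F [ 0.3  0.9 -0.5] w 1.002 g 0.0 tiltz [-0.002 -0.001 -1.   ]
q [-0.94  0.46  0.51  1.4  -0.23  1.34 -0.22]
```

```bash

echo '-0.04 -0.006 0 0 1 | -0.04 -0.006 0 0 1 | -0.04 -0.006 0 0 1 | -0.04 -0.006 0 0 1 | -0.04 -0.006 0 0 1 | -0.04 -0.006 0 0 1 | -0.04 -0.006 0 0 1 | -0.04 -0.006 0 0 1 | -0.04 -0.006 0 0 1 | 0 0 0 0 1' | python3 -m creep
echo '-0.04 -0.006 0 0 1 | -0.04 -0.006 0 0 1 | -0.04 -0.006 0 0 1 | -0.04 -0.006 0.02 0 1 | -0.03 -0.006 0.02 0 1 | 0 0 0 0 1' | python3 -m creep
python3 -c "
from h import *
plan(.593,-.2457,.30)"
```

```text
clock: 15.85
position: [0.5825, -0.0366, 0.3726]
ee_rot: [1.997, 2.424, -0.005]
force: [0.6, -0.4, 0.6]
width: 1.0
gripper_force: 0.0
clock: 16.45
position: [0.5895, -0.2259, 0.3295]
ee_rot: [-1.992, -2.424, 0.008]
force: [-1.3, -0.6, 0.3]
width: 0.998
gripper_force: 0.0
t 16.45 pos [ 0.5895 -0.2259  0.3295] yaw 0.1947 turn -0.0 then d [-0.0201 -0.0004  0.0295] F [-1.3 -0.6  0.3] w 0.998 g 0.0 tiltz [-0.006 -0.001 -1.   ]
q [-0.14  0.46  0.63  1.53 -0.28  1.24  0.74]
```

```bash

echo '-0.018 0 0.02 0 1 | 0 0 0.02 0 1 | 0 0 0 0 1 | 0 0 0 0 1' | python3 -m creep
python3 -c "
from h import *
plan(.593,-.2457,.2435)
S=cams.get_image('scene')
from tile import *
cv2.imwrite('pics/m7.png',tile(S['image'],130,90,133,100,6))"
```

```text
clock: 16.85
position: [0.596, -0.2378, 0.2929]
ee_rot: [-1.984, -2.434, 0.0]
force: [-0.0, 1.0, 0.7]
width: 1.0
gripper_force: 0.0
t 16.85 pos [ 0.596  -0.2378  0.2929] yaw 0.2029 turn -0.0 then d [-0.0071 -0.0045  0.0494] F [-0.   1.   0.7] w 1.0 g 0.0 tiltz [-0.001  0.001 -1.   ]
q [-0.1   0.51  0.62  1.56 -0.31  1.17  0.78]
```

View pics/m7.png

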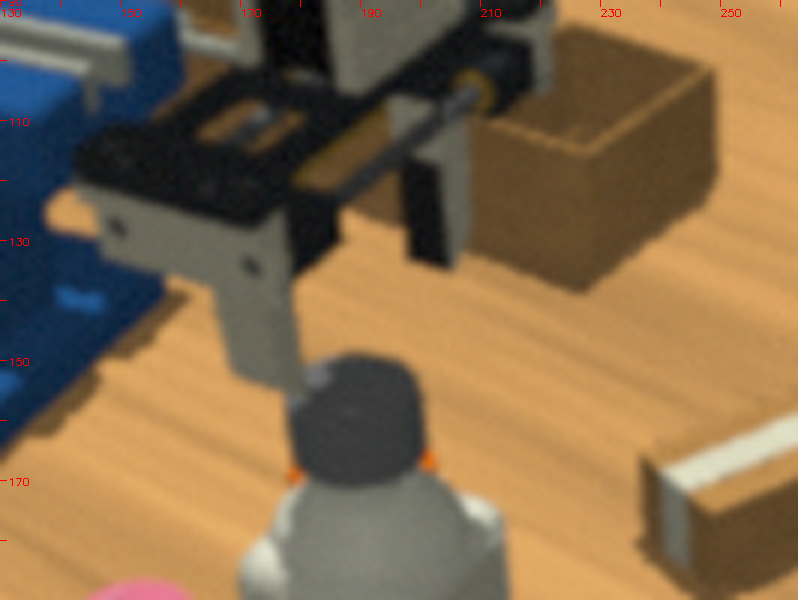

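The cap lid is at about (189,152), with the fingers above it and straddling it at (175,148) and (202,130). I'll correct (-7,-4.5) mm and then go down.

```bash

echo '-0.007 -0.0045 0 0 1 | 0 0 0 0 1 | 0 0 0.015 0 1 | 0 0 0 0 1' | python3 -m creep
python3 -c "
from h import *
plan(.593,-.2457,.2435)"
```

```text
clock: 17.3
position: [0.5923, -0.2466, 0.2774]
ee_rot: [-1.985, -2.433, 0.0]
force: [-0.3, -0.2, 0.0]
width: 1.003
gripper_force: 0.0
t 17.3 pos [ 0.5923 -0.2466  0.2774] yaw 0.2017 turn -0.0 then d [0.0007 0.0008 0.0339] F [-0.3 -0.2  0. ] w 1.003 g 0.0 tiltz [-0.001  0.001 -1.   ]
q [-0.08  0.52  0.61  1.58 -0.32  1.14  0.8 ]
```

```bash

echo '0.0007 0.0008 0.015 0 1 | 0 0 0.012 0 1 | 0 0 0.007 0 1 | 0 0 0 0 1 | 0 0 0 0 0.7 | 0 0 0 0 0.5 | 0 0 0 0 0.4 | 0 0 0 0 0.4 | 0 0 0 0 0.4 | 0 0 0 0 0.4' | python3 -m creep 60
echo '0 0 0 0 0 | 0 0 0 0 0' | python3 -m creep
python3 -c "
from h import *
plan(.593,-.2457,.2435)"
```

```text
clock: 18.3
position: [0.5938, -0.246, 0.2444]
ee_rot: [1.986, 2.434, 0.001]
force: [0.9, -0.1, 0.8]
width: 0.556
gripper_force: 60.0
clock: 18.5
position: [0.5938, -0.246, 0.2444]
ee_rot: [1.986, 2.434, 0.001]
force: [1.2, -0.4, 1.7]
width: 0.555
gripper_force: 60.0
t 18.5 pos [ 0.5938 -0.246   0.2444] yaw 0.202 turn -0.0 then d [ 0.0004 -0.0007  0.0009] F [ 1.2 -0.4  1.7] w 0.555 g 60.0 tiltz [ 0.001 -0.    -1.   ]
q [-0.08  0.55  0.6   1.62 -0.34  1.08  0.82]
```

Gripped at width 0.555 (51 mm) and centred. Now press.

```bash

echo '0 0 0.003 0 0 | 0 0 0.003 0 0 | 0 0 0 0 0' | python3 -m creep| egrep 'pos|^force'
for i in 1 2; do echo '0 0 0.001 0 0 | 0 0 0 0 0' | python3 -m creep | egrep 'pos|^force'; done
```

```text
position: [0.5938, -0.246, 0.2388]
force: [-1.4, 1.5, 9.4]
position: [0.5938, -0.246, 0.2382]
force: [-2.2, 2.3, 11.1]
position: [0.5938, -0.246, 0.2378]
force: [-4.3, 3.3, 16.5]
```

```bash

echo '0 0 0.001 -0.05 0 | 0 0 0 -0.1 0 | 0 0 0 -0.1 0 | 0 0 0 -0.1 0 | 0 0 0 -0.1 0 | 0 0 0 0 0' | python3 -m creep
python3 -c "
from h import *
s=readout.observe();print(s['ft_torque'])
plan(.5938,-.246,.2378,.202+1.1)"
```

```text
clock: 19.8
position: [0.5947, -0.2471, 0.2377]
ee_rot: [1.387, 2.814, 0.001]
force: [-1.6, 0.4, 17.9]
width: 0.555
gripper_force: 60.0
[0.00381138 0.41708093 0.16180322]
t 19.8 pos [ 0.5947 -0.2471  0.2377] yaw 0.6551 turn -0.6469 then d [ 0.0011  0.0008 -0.0001] F [-1.6  0.4 17.9] w 0.555 g 60.0 tiltz [ 0.005 -0.001 -1.   ]
q [ 0.    0.54  0.47  1.62 -0.27  1.05  1.21]
```

```bash

echo '0 0 0 -0.12 0 | 0 0 0 -0.12 0 | 0 0 0 -0.12 0 | 0 0 0 -0.12 0 | 0 0 0 -0.12 0 | 0 0 0 -0.06 0 | 0 0 0 0 0 | 0 0 0 0 0' | python3 -m creep
python3 -c "
from h import *
s=readout.observe();print(s['ft_torque'])
plan(.5938,-.246,.2378,.202+1.1)
T=cams.get_image('top');S=cams.get_image('scene');cv2.imwrite('pics/s8.png',S['image'])"
```

```text
clock: 20.6
position: [0.5949, -0.2472, 0.2378]
ee_rot: [0.405, 3.11, -0.002]
force: [-0.6, -0.1, 17.2]
width: 0.555
gripper_force: 60.0
[-0.05130843  0.19785559  0.16486968]
t 20.6 pos [ 0.5949 -0.2472  0.2378] yaw 1.3117 turn 0.0097 then d [ 0.0014  0.0009 -0.    ] F [-0.6 -0.1 17.2] w 0.555 g 60.0 tiltz [ 0.005 -0.002 -1.   ]
q [ 0.11  0.52  0.3   1.61 -0.17  1.03  1.77]
```

Turned 1.11 rad with only light torque. Letting up and watching the force.

```bash

echo '0 0 -0.003 0 0 | 0 0 -0.003 0 0 | 0 0 -0.003 0 0 | 0 0 0 0 0' | python3 -m creep| egrep 'pos|^force'
echo '0 0 -0.003 0 0 | 0 0 -0.003 0 0 | 0 0 0 0 0' | python3 -m creep| egrep 'pos|^force'
echo '0 0 -0.005 0 0 | 0 0 -0.005 0 0 | 0 0 0 0 0' | python3 -m creep| egrep 'pos|^force'
```

```text
position: [0.5934, -0.2461, 0.2443]
force: [1.6, -0.7, 3.0]
position: [0.5935, -0.2459, 0.2502]
force: [-1.0, 0.1, 0.1]
position: [0.5939, -0.2462, 0.2612]
force: [0.3, -0.7, -0.9]
```

```bash

echo '0 0 -0.015 0 0 | 0 0 -0.02 0 0 | 0 0 -0.02 0 0 | 0 0 -0.018 0 0 | 0 0 -0.01 0 0 | 0 0 0 0 0 | 0 0 0 0 0' | python3 -m creep
python3 -c "
from h import *
plan(.593,-.2457,.3444)
S=cams.get_image('scene');cv2.imwrite('pics/s9.png',cv2.resize(S['image'],(800,600)))"
```

```text
clock: 22.4
position: [0.5934, -0.2458, 0.3425]
ee_rot: [-0.405, -3.115, -0.0]
force: [0.0, 0.0, -1.8]
width: 0.556
gripper_force: 60.0
t 22.4 pos [ 0.5934 -0.2458  0.3425] yaw 1.3119 turn -0.0 then d [ 0.0004  0.     -0.0019] F [ 0.   0.  -1.8] w 0.556 g 60.0 tiltz [-0.001  0.    -1.   ]
q [ 0.09  0.44  0.33  1.47 -0.14  1.26  1.75]
```

View pics/s9.png

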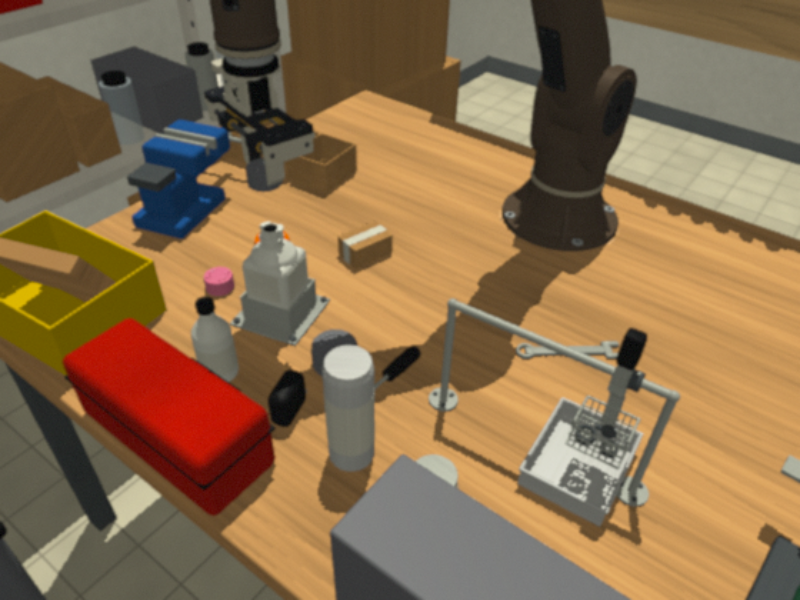

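The cap is off: it is in the gripper at (263,175), the bottle mouth is open at (270,232), and the basket hangs at the collar (625,380). Handing in after a 2 mm height trim.

```bash

echo '0 0 -0.0015 0 0 | 0 0 0 0 0 | 0 0 0 0 0 | 0 0 0 0 0' | python3 -m creep | egrep 'pos|force'
python3 -c "
from h import *
print(workorder.sign_off())"
```

```text
position: [0.5935, -0.246, 0.3445]
force: [-0.3, -0.7, 0.1]
gripper_force: 60.0
the job is handed in; nothing more can be done
None
```

The job is handed in at about 23 s of the 56 s: the basket hangs on the rail against the stop collar over the pan, and the unscrewed cap is held level about 10 cm above the bottle's neck.

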